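Tighten the guide clamp screw on the mat-edge sewing machine

TASK

The edge guide on the red sewing machine is loose. Take the flat screwdriver out of its wooden stand, seat its blade in the slot of the brass clamp screw and turn clockwise until the head is fully home on the plate, keeping the blade seated and not forcing the screw past where it stops; then put the driver back upright in its stand, fully down. Only the driver's blade may touch the screw, and leave the other things alone.

Things in the scene. Friction and masses are not known exactly. Their poses are not given: they have to be found in the camera images.
- machine: red cast bed, 160 x 120 mm (x, y), 40 mm high, fixed; origin under its centre. On it an aluminium plate, top 48 mm above the table, that the screw clamps. At its -y side stands a red column 130 mm high (thin pin to 160 mm) with a flywheel, its near face 92 mm from the screw's axis; a steel fence 54 mm high runs at its +x edge.
- screw: brass screw, head 28 mm wide, 10 mm high; origin: centre of its underside, x along the slot, z up. Slot 4.6 mm wide, open-ended, floor at 4 mm, top at 10 mm. Clockwise from above it sinks 2.5 mm/rad to a dead stop, underside on the plate, 48 mm above the table. Starts 0.65 to 1.2 rad from the stop. Turns under 0.1 N m and stays where left; at the stop the torque climbs; over 0.3 N m is forcing it.
- driver_grip (a point): flat screwdriver standing blade down in its stand, 138 mm long, 140 g; this point is the centre of its square brown wooden handle (26 x 26 mm, 64 mm long along z), on the axis. z points from the blade to the handle, x along the blade's width; the handle's flats are square to x and y.
- driver_tip (a point): middle of the driver's blade end, 106 mm below driver_grip; same axes. Blade 18 mm wide (x), 3 mm thick (y), 22 mm long, end edge rounded; above it a round shank 11 mm and ferrule 17 mm in diameter; 68 to 74 mm above this point a round collar 36 mm in diameter, which rests on the stand's top.
- stand_mouth (a point): centre of the mouth of the wooden driver stand, a fixed block 72 x 72 x 75 mm high with a square hole 25 mm wide, 70 mm deep, slightly chamfered; level with its top face. With the driver fully down the collar rests on the top face and the blade end is 68 mm below this point, in any yaw.
- spool_mid (a point): blue thread spool, 42 mm in diameter, 48 mm high, loose bystander; point at its centre.
- coaster_mid (a point): octagonal coaster with a navy middle, 100 mm across, 10 mm thick, loose bystander; point at its centre.
- glue_mid (a point): white glue bottle with red cap, 52 mm in diameter, 130 mm high, loose bystander; point half-way up.
There are look-alikes about, which are no part of the job. Several things look just like the part that bears stand_mouth: the one meant starts nearest to the robot's base.

How it is judged:
By the outcome, as a careful person would: the job done as asked, in the order asked, and still so for the second after the job is handed in, with the robot touching nothing.
It also fails if it takes over 72 s, if anything falls off the work surface, if the arm or the gripper's body presses on something with over 40 N, if the wrist force passes 120 N, or if a joint passes its speed limit or range.

ROBOT

A 6-joint arm with a two-finger parallel gripper is mounted at the origin on the work surface. World frame = base frame: x ahead of the robot, y to its left, z up, the work surface at z = 0. Lengths are in mm, angles in rad, forces in N, time in s.
With the tool pointing down it reaches from about 350 to 975 mm from the base axis. Payload 7.1 kg.
Tool frame: the origin (TCP) lies on the front face of the gripper's body, between the roots of the fingers; the fingertips stand ahead of it and the grasp point (between the pads) lies 61 mm ahead of it (ctrl.tips_ahead is the z of the fingertips in the tool frame, in mm); z points along the fingers, y is the line along which they close (so a half turn about z gives the same grasp; the last joint's range is limited). The gripper opens to 88 mm and grips with 3 to 60 N. Pads are 20 mm wide; open, the fingers measure 115 mm over their backs; the gripper's body (75 mm by 178 mm) begins 61 mm behind the grasp point.
Start: joints at [1.158, 0.423, 1.63, -0, 1.089, -0.019], TCP at [239.781, 577.157, 302.675] pointing down, gripper open.
Joint ranges: [-3, 3], [-0.9, 2.11], [0.09, 2.58], [-1.31, 4.45], [0.11, 2.69], [-2.54, 2.54]. Speed limits (rad/s): [2.39, 2.39, 3.01, 3.14, 3.14, 3.14].

INTERFACE

Orientations are given as a unit quaternion [x, y, z, w].
In Python, from station import sensors, imaging, order, spotter, ctrl gives the robot as it stands.
- The arm moves only by the tool play_rows, never from a script. Its argument "steps" is a list of rows, each an object with "delta_pos": the shift along the tool's x, y, z normalised to -1 to 1, where 1 is 25 cm, a list of three; "rotation": the turn, a rotation vector about the tool's x, y, z normalised to -1 to 1, where 1 is pi/2 rad, a list of three. In form: [{"delta_pos": [tx, ty, tz], "rotation": [wx, wy, wz]}, ...]. A call has 1 to 8 rows; each row is the pose to reach, as a shift and turn from the pose commanded when the call began, along the tool's axes at that moment; what a row does not reach only later rows make up. A row lasts 1/10 s, in which the tool goes at most 50 mm and 8.59 degrees, less where a joint would pass 70% of its speed; a pose out of reach is approached as far as the arm can. A call with a number of a shift or a turn outside -1 to 1 is refused whole. A call with a gripper value outside its range is refused whole. "gripper" is the gripper command: -1 is fully open, 1 is shut, values between are in proportion, set as the call begins (left out, the last holds). The fingers move at their own pace and stop on an object; the grip force is fixed at half the most. Time passes only in rows, so rows that repeat a pose let the fingers close. It gives the time, the measured TCP pose, the force, the opening and the grip force at its end, in the units of the state.
- sensors.get_state(): the state, without advancing time (a new reading comes with each control period).
- imaging.get_image(name): name is "scene" or "top" or "wrist"; returns the picture (420x560x3 uint8, red, green, blue); there is no depth.
- imaging.calibration(name): a dict with "K" (3x3 intrinsics, pixels), "T" (4x4, takes a point from camera to world coordinates). Camera axes: x right, y up, looking along -z (the intrinsics and any distortion apply to the point x, -y, -z); pixel columns grow to the right and rows downward; lengths in mm; the calibration is good to about 2 mm. A picture is of the moment at which its call begins: read the wrist's pose just before it. calibration takes no time and is no camera call; for the wrist camera it gives the pose at the moment of the call.
- order.job_done(): hands the job in; it is judged then, once.
Trained networks look in the newest picture that a camera, given by its name, has taken for a name from the list of things; names that differ only in an ending like _2 or _b are one class to them, and where a whole thing is asked for, a point or a joint stands for the part that bears it (a point fixed in the world has none). Each returns a list of dicts, best first, with "score" (0 to 1); they miss things now and then, are a little off and sometimes report something else, mostly with a low value. They report only what shows in the picture. A call takes as long as a camera call. They do not tell look-alikes from the thing itself.
- spotter.silhouettes(camera, thing): "region" (420x560 bool, what is visible of it) and "position" ([column, row] in pixels, amid what is visible of it).
The state is a dict: "clock": time; "joint_positions": joint angles; "qd": joint speeds; "tau": joint torques, N m; "eef_pos": TCP position; "tcp_rot": TCP orientation; "force": force on the tool from outside, world axes, zero at the start; "ft_torque": the same for the moment, N m; "gripper_width": finger opening in mm; "finger_force": force on a finger pad.
Only numpy, scipy, OpenCV 4.12 (cv2) and the standard library are available. Lean on these libraries where they do the work, as an engineer would, in place of code of your own. Each camera call takes 0.05 s, during which the arm holds its last target. There are 200 camera calls.

## Working session

There is one attempt and no reset: what is moved stays moved. The work goes in short steps, Python scripts to look and compute and a tool call to move; the robot and the scene stay as the last step left them, time stands still between calls to the robot, and variables do not carry over. Pictures are saved under pics/ and viewed, at most 13 in all, crops included, and the job is handed in when it is done.

Besides the shell and the picture viewer there is one more tool, called after ">>>" as a command line: name --argument value ..., lists and objects as JSON in quotes. play_rows: Moves the arm, as the interface text tells. Its arguments: {"type":"object","properties":{"steps":{"type":"array","items":{"type":"object","properties":{"delta_pos":{"type":"array","items":{"type":"number","minimum":-1,"maximum":1}},"rotation":{"type":"array","items":{"type":"number","minimum":-1,"maximum":1}}}}},"gripper":{"type":"number"}},"required":["steps"]}

```bash
mkdir -p pics; ls; cat > h.py <<'E'
import numpy as np, cv2
from station import sensors, imaging, order, spotter, ctrl
from scipy.spatial.transform import Rotation as R
def save(cam,fn):
    im=imaging.get_image(cam); cv2.imwrite('pics/'+fn,im[:,:,::-1]); return im
def proj(cam,P,cal=None):
    c=cal or imaging.calibration(cam);K=np.array(c['K']);T=np.array(c['T'])
    p=(np.asarray(P,float)-T[:3,3])@T[:3,:3]
    q=np.c_[p[:,0],-p[:,1],-p[:,2]]@K.T
    return q[:,:2]/q[:,2:]
def ray(cam,px,cal=None):
    c=cal or imaging.calibration(cam);K=np.array(c['K']);T=np.array(c['T'])
    d=np.linalg.solve(K,[px[0],px[1],1.]);d=T[:3,:3]@np.array([d[0],-d[1],-d[2]])
    return T[:3,3],d/np.linalg.norm(d)
def atz(cam,px,z,cal=None):
    o,d=ray(cam,px,cal);return o+d*(z-o[2])/d[2]
def tri(rays):
    A=sum(np.eye(3)-np.outer(d,d) for o,d in rays);b=sum((np.eye(3)-np.outer(d,d))@o for o,d in rays)
    return np.linalg.solve(A,b)
E
python3 - <<'E'
from h import *
np.set_printoptions(precision=1,suppress=True)
ims=[save(c,c+'0.png') for c in ('scene','top')]
cv2.imwrite('pics/w0.png',imaging.get_image('wrist')[:,:,::-1])
for c in('scene','top','wrist'):
    k=imaging.calibration(c);print(c,k.keys(),np.array(k['K']).tolist(),np.array(k['T']).round(2).tolist())
for c in ('scene','top'):
  for t in ('screw','driver_grip','driver_tip','stand_mouth','machine'):
    try: print(c,t,[(round(r['score'],2),np.round(r['position']).tolist(),int(r['region'].sum())) for r in spotter.silhouettes(c,t)])
    except Exception as e: print(c,t,e)
s=sensors.get_state();print(s['tcp_rot'],s['clock'],ctrl.tips_ahead)
E
```

```text
pics
scene dict_keys(['K', 'T']) [[390.9698486495823, 0.0, 281.74974865296997], [0.0, 390.9698486495823, 208.8018376900612], [0.0, 0.0, 1.0]] [[-0.61, -0.55, 0.57, 1104.39], [0.79, -0.42, 0.44, 433.08], [-0.0, 0.72, 0.69, 683.99], [0.0, 0.0, 0.0, 1.0]]
top dict_keys(['K', 'T']) [[524.7482599714727, 0.0, 277.68729181594585], [0.0, 524.7482599714727, 216.67991968871223], [0.0, 0.0, 1.0]] [[0.01, 0.99, -0.12, 485.16], [-1.0, 0.01, 0.02, 65.97], [0.02, 0.11, 0.99, 1122.5], [0.0, 0.0, 0.0, 1.0]]
wrist dict_keys(['K', 'T']) [[300.6691279313308, 0.0, 279.6938736575705], [0.0, 300.6691279313308, 209.5225859111954], [0.0, 0.0, 1.0]] [[0.38, -0.88, -0.28, 161.73], [0.92, 0.37, 0.12, 608.35], [-0.0, -0.3, 0.95, 386.17], [0.0, 0.0, 0.0, 1.0]]
scene screw [(0.45, [225.0, 157.0], 55)]
scene driver_grip [(0.6, [364.0, 192.0], 472)]
scene driver_tip [(0.76, [365.0, 194.0], 463)]
scene stand_mouth [(0.71, [359.0, 218.0], 1225), (0.63, [396.0, 266.0], 1937)]
scene machine [(0.63, [203.0, 166.0], 3888)]
top screw [(0.51, [401.0, 255.0], 141)]
top driver_grip [(0.63, [208.0, 278.0], 303)]
top driver_tip [(0.75, [206.0, 275.0], 294)]
top stand_mouth [(0.77, [144.0, 235.0], 1705), (0.58, [218.0, 282.0], 1129)]
top machine [(0.97, [412.0, 238.0], 6991), (0.15, [400.0, 259.0], 148)]
[ 0.2  1.   0.  -0. ] 0.65 80.0
```

```bash
python3 - <<'E'
import cv2
a=cv2.imread('pics/top0.png');cv2.imwrite('pics/t1.png',cv2.resize(a,(800,600),interpolation=cv2.INTER_CUBIC))
b=cv2.imread('pics/scene0.png');cv2.imwrite('pics/s1.png',cv2.resize(b,(800,600),interpolation=cv2.INTER_CUBIC))
E
```

```text
(no output)
```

View pics/t1.png

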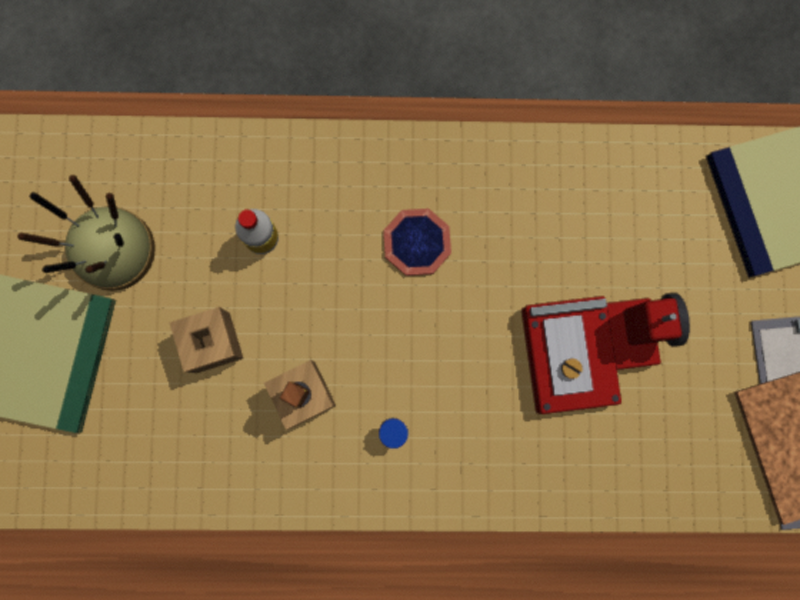

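View pics/s1.png

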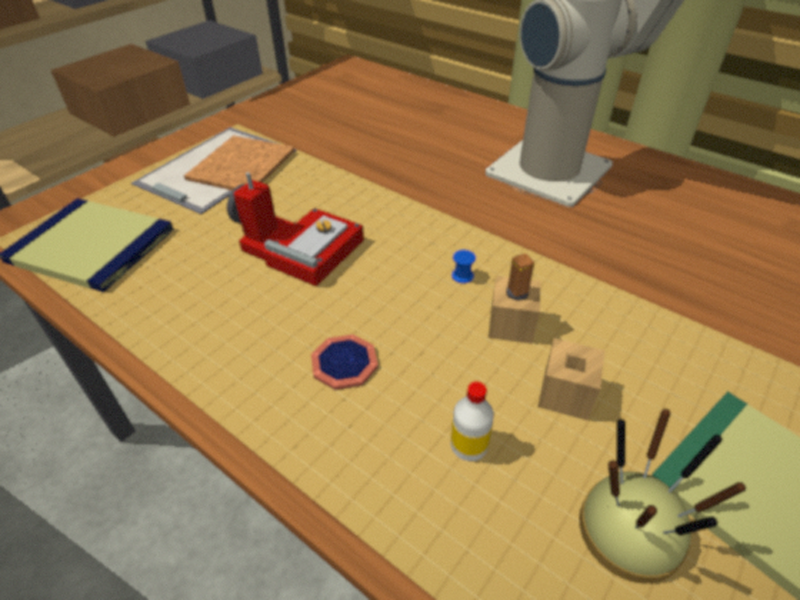

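The top picture shows the driver in the near stand (scaled 295,395), an empty look-alike stand at (205,340), the screw at (571,369) and the spool at (393,433). The scene picture agrees.

```bash
python3 - <<'E'
from h import *
np.set_printoptions(precision=1,suppress=True)
save('scene','a.png');save('top','b.png')
# stand with driver: silhouette positions; triangulate several
for t in ('driver_grip','screw','spool_mid','glue_mid','coaster_mid'):
    r=[];
    for c in('scene','top'):
        q=spotter.silhouettes(c,t)
        if q: r.append(ray(c,q[0]['position'])); print(t,c,q[0]['score'],q[0]['position'],int(q[0]['region'].sum()))
    if len(r)==2: print(t,tri(r))
print(atz('top',[401,257],56),atz('top',[208,277],110))
cal=imaging.calibration('wrist');s=sensors.get_state()
Tt=np.eye(4);Tt[:3,:3]=R.from_quat(s['tcp_rot']).as_matrix();Tt[:3,3]=s['eef_pos']
print(Tt); print(np.linalg.inv(Tt)@np.array(cal['T']))
print(proj('wrist',[[330,205,113],[330,205,75]]))
E
```

```text
driver_grip scene 0.75 [364.7, 194.1] 437
driver_grip top 0.68 [208.0, 275.9] 318
driver_grip [485.8 179.1 108.8]
screw scene 0.5 [227.3, 158.2] 57
screw top 0.58 [400.1, 258.8] 142
screw [ 524.2 -206.2   55.5]
spool_mid scene 0.68 [325.1, 183.3] 325
spool_mid top 0.53 [273.9, 302.8] 391
spool_mid [433.4  49.4  38.1]
glue_mid scene 0.7 [333.4, 296.7] 1281
glue_mid top 0.86 [178.1, 163.0] 730
glue_mid [717.7 251.5  53. ]
coaster_mid top 0.71 [290.5, 166.6] 1772
[ 528.8 -209.2   56. ] [484.9 176.4 110. ]
[[ -0.9   0.4   0.  239.8]
 [  0.4   0.9   0.  577.2]
 [  0.    0.   -1.  302.7]
 [  0.    0.    0.    1. ]]
[[ -0.    1.    0.3  84. ]
 [  1.    0.   -0.   -0.9]
 [ -0.    0.3  -1.  -84.1]
 [  0.    0.    0.    1. ]]
[[ 18.4 389.3]
 [ 42.6 363.8]]
```

View pics/w0.png

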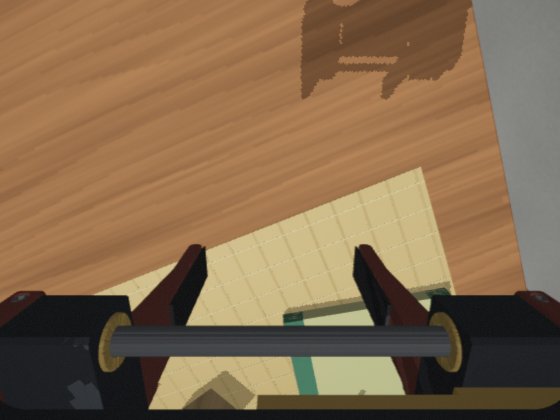

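The wrist picture shows only the green book and a corner of the empty stand, so I'll move over the driver.

```bash
cat >> h.py <<'E'
def go(P,ang=None):
    """P world TCP target, ang: world angle(deg) of tool y, tool down; print normalised shift/turn"""
    s=sensors.get_state();r=R.from_quat(s['tcp_rot']);M=r.as_matrix()
    d=M.T@(np.asarray(P,float)-s['eef_pos'])/250
    a=np.deg2rad(ang) if ang is not None else np.arctan2(M[1,1],M[0,1])
    y=np.array([np.cos(a),np.sin(a),0]);z=np.array([0,0,-1.]);G=np.c_[np.cross(y,z),y,z]
    w=R.from_matrix(M.T@G).as_rotvec()/(np.pi/2)
    print('tcp',np.round(s['eef_pos'],1),'yang',np.round(np.rad2deg(np.arctan2(M[1,1],M[0,1])),2),'t',s['clock'],'j6',s['joint_positions'][5])
    print('delta',d.round(4).tolist(),'rot',w.round(4).tolist(),flush=True)
E
python3 -c "
from h import *
go([485,178,300],26)"
```

```text
tcp [239.8 577.2 302.7] yang 67.44 t 1.25 j6 -0.0190078418070805
delta [-1.5184, -1.0982, 0.0107] rot [0.0, -0.0, 0.4604]
```

>>> play_rows --steps '[{"delta_pos":[-0.15,-0.11,0],"rotation":[0,0,0.05]},{"delta_pos":[-0.3,-0.22,0],"rotation":[0,0,0.12]},{"delta_pos":[-0.46,-0.33,0],"rotation":[0,0,0.19]},{"delta_pos":[-0.62,-0.44,0],"rotation":[0,0,0.26]},{"delta_pos":[-0.77,-0.55,0],"rotation":[0,0,0.33]},{"delta_pos":[-0.9,-0.65,0],"rotation":[0,0,0.4]},{"delta_pos":[-1,-0.72,0.01],"rotation":[0,0,0.46]}]'

```text
clock: 1.95
eef_pos: [402.5, 313.0, 300.6]
tcp_rot: [0.532, 0.847, 0.0, 0.0]
force: [0.2, 0.8, -0.2]
gripper_width: 87.9
finger_force: 0.0
```

```bash
python3 -c "
from h import *
go([485,178,300],26)"
```

```text
tcp [402.5 313.  300.6] yang 25.73 t 1.95 j6 0.1887979146471352
delta [-0.6295, 0.0628, 0.0024] rot [0.0005, 0.0001, -0.003]
```

>>> play_rows --steps '[{"delta_pos":[-0.15,0.02,0]},{"delta_pos":[-0.31,0.04,0]},{"delta_pos":[-0.47,0.05,0]},{"delta_pos":[-0.6,0.06,0]},{"delta_pos":[-0.63,0.06,0]},{"delta_pos":[-0.63,0.06,0]}]'

```text
$.steps[0]: bad value
```

```bash
python3 - <<'E'
from h import *
go([485,178,300],26)
im=save('wrist','w1.png');np.savez('w1',**{k:np.array(v) for k,v in imaging.calibration('wrist').items()})
for t in('driver_grip','stand_mouth'):
  for q in spotter.silhouettes('wrist',t):
    r=q['region'].astype(np.uint8);c=max(cv2.findContours(r,0,2)[0],key=cv2.contourArea)
    print(t,q['score'],q['position'],r.sum(),cv2.minAreaRect(c))
E
```

```text
tcp [402.5 313.  300.6] yang 25.73 t 1.95 j6 0.1887979146471352
delta [-0.6295, 0.0628, 0.0024] rot [0.0005, 0.0001, -0.003]
driver_grip 0.59 [296.3, 360.2] 931 ((296.5, 367.5), (21.0, 33.0), 90.0)
stand_mouth 0.94 [402.4, 242.0] 5110 ((400.28826904296875, 242.95294189453125), (86.4468002319336, 75.92567443847656), 12.528807640075684)
stand_mouth 0.91 [293.7, 292.1] 3050 ((293.0, 294.5), (59.0, 60.0), 90.0)
```

View pics/w1.png

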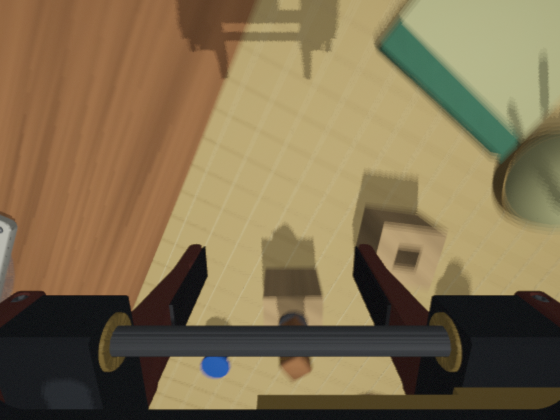

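The wrist view shows the driver at (297,345), partly behind the gripper's rod; its handle is turned relative to the stand. The move was refused because rows need a rotation, so I'll repeat it.

>>> play_rows --steps '[{"delta_pos":[-0.15,0.02,0],"rotation":[0,0,0]},{"delta_pos":[-0.31,0.04,0],"rotation":[0,0,0]},{"delta_pos":[-0.47,0.05,0],"rotation":[0,0,0]},{"delta_pos":[-0.6,0.06,0],"rotation":[0,0,0]},{"delta_pos":[-0.63,0.06,0],"rotation":[0,0,0]},{"delta_pos":[-0.63,0.06,0],"rotation":[0,0,0]}]'

```text
clock: 2.7
eef_pos: [484.3, 180.4, 300.2]
tcp_rot: [0.53, 0.848, 0.0, -0.0]
force: [-1.0, -0.1, -0.4]
gripper_width: 87.6
finger_force: 0.0
```

```bash
python3 - <<'E'
from h import *
go([485,178,300],26)
im=save('wrist','w2.png');np.savez('w2',**{k:np.array(v) for k,v in imaging.calibration('wrist').items()})
for t in('driver_grip','stand_mouth'):
  for q in spotter.silhouettes('wrist',t):
    r=q['region'].astype(np.uint8);c=max(cv2.findContours(r,0,2)[0],key=cv2.contourArea)
    print(t,q['score'],q['position'],r.sum(),cv2.minAreaRect(c))
cv2.imwrite('pics/w2c.png',cv2.resize(im[100:400,180:400,::-1],None,fx=2,fy=2,interpolation=cv2.INTER_CUBIC))
E
```

```text
tcp [484.3 180.4 300.2] yang 26.02 t 2.7 j6 -0.1211296562809321
delta [-0.0097, -0.0017, 0.0007] rot [0.0, -0.0002, 0.0003]
driver_grip 0.67 [279.4, 210.4] 1637 ((279.5307922363281, 209.7461700439453), (54.20317840576172, 38.32673263549805), 82.87498474121094)
stand_mouth 0.82 [280.7, 181.5] 3554 ((280.5, 192.5), (75.0, 69.0), 90.0)
stand_mouth 0.62 [405.5, 109.5] 7273 ((405.3387451171875, 107.18257141113281), (98.9929428100586, 80.79769897460938), 7.765166282653809)
```

View pics/w2c.png

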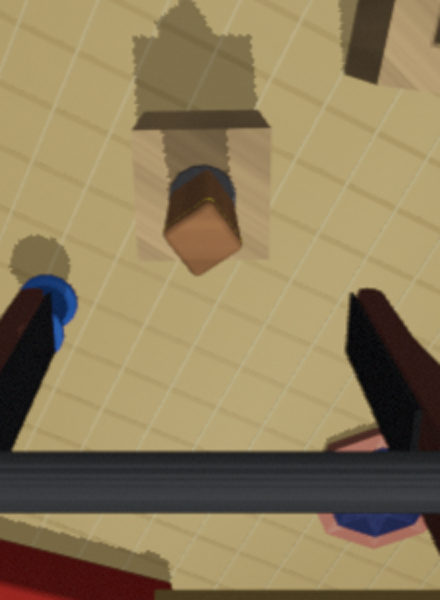

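The crop shows the handle's top face with corners near crop (165,236), (208,200), (241,243), (199,275), turned from the stand. The stand is square to the tool. A shifted second view will fix the heights.

>>> play_rows --steps '[{"delta_pos":[0.1,0.1,0],"rotation":[0,0,0]},{"delta_pos":[0.2,0.2,0.0],"rotation":[0,0,0]},{"delta_pos":[0.2,0.2,0.0],"rotation":[0,0,0]},{"delta_pos":[0.2,0.2,0.0],"rotation":[0,0,0]}]'

```text
clock: 3.25
eef_pos: [506.2, 248.3, 299.8]
tcp_rot: [0.528, 0.849, -0.0, -0.0]
force: [0.0, -1.0, 1.2]
gripper_width: 87.7
finger_force: 0.0
```

```bash
python3 - <<'E'
from h import *
np.set_printoptions(precision=1,suppress=True)
go([485,178,300],26)
im3=save('wrist','w3.png');c3=imaging.calibration('wrist')
for q in spotter.silhouettes('wrist','driver_grip'):print(q['score'],q['position'],q['region'].sum())
reg3=spotter.silhouettes('wrist','driver_grip')[0]['region']
c2=dict(np.load('w2.npz'));im2=cv2.imread('pics/w2.png')[:,:,::-1]
cen=[]
for im,c,seed in((im2,c2,(280,219)),(im3,c3,None)):
    hsv=cv2.cvtColor(np.ascontiguousarray(im),cv2.COLOR_RGB2HSV)
    if seed is None:
        ys,xs=np.nonzero(reg3); seed=tuple(np.round(proj('wrist',[[484.5,177,145]],c)[0]).astype(int))
    med=np.median(im[seed[1]-3:seed[1]+4,seed[0]-3:seed[0]+4].reshape(-1,3),0)
    m=(np.abs(im.astype(int)-med).max(2)<28).astype(np.uint8)
    n,l=cv2.connectedComponents(m,connectivity=4);m=(l==l[seed[1],seed[0]]).astype(np.uint8)
    m=cv2.morphologyEx(m,cv2.MORPH_OPEN,np.ones((3,3),np.uint8))
    cnt=max(cv2.findContours(m,0,1)[0],key=cv2.contourArea)
    b=cv2.boxPoints(cv2.minAreaRect(cnt))
    W=np.array([atz('',p,145,c) for p in b]);e=W[1]-W[0];f=W[2]-W[1]
    M=cv2.moments(cnt);p=(M['m10']/M['m00'],M['m01']/M['m00']);cen.append(ray('',p,c))
    print(med,m.sum(),b.round(1).tolist(),'ctr145',atz('',p,145,c),'sides',np.linalg.norm(e),np.linalg.norm(f),'ang',np.rad2deg(np.arctan2(e[1],e[0]))%90,np.rad2deg(np.arctan2(f[1],f[0]))%90)
print('tri',tri(cen))
E
```

```text
tcp [506.2 248.3 299.8] yang 26.22 t 3.25 j6 -0.022681783668291617
delta [-0.2147, -0.2004, -0.0005] rot [-0.0006, 0.0, 0.0024]
0.67 [230.9, 259.4] 1825
0.2 [336.3, 374.0] 2172
[150. 106.  69.] 756 [[261.1000061035156, 218.0], [284.6000061035156, 200.89999389648438], [301.1000061035156, 223.5], [277.5, 240.60000610351562]] ctr145 [485.7 179.3 145. ] sides 24.81309626208135 24.3625128314641 ang 63.26046009282026 61.219298707963446
[150. 106.  69.] 636 [[207.0, 272.6000061035156], [226.89999389648438, 256.29998779296875], [244.10000610351562, 277.29998779296875], [224.1999969482422, 293.6000061035156]] ctr145 [485.9 177.1 145. ] sides 24.59127747710697 25.246028477428496 ang 66.92402191584651 60.66911099792148
tri [485.  181.2 151.4]
```

The handle's top centre is about (485.8, 178.5), its sides are about 25 mm, its flats lie at about 62.5° and its height roughly agrees. Next I'll go above it.

```bash
python3 -c "
from h import *
go([485.8,178.5,260],62.5)"
```

```text
tcp [506.4 246.6 300. ] yang 26.06 t 3.4 j6 -0.022649729410790985
delta [-0.2086, -0.1934, 0.1602] rot [-0.0006, -0.0001, -0.4049]
```

>>> play_rows --steps '[{"delta_pos":[-0.1,-0.1,0],"rotation":[0,0,-0.08]},{"delta_pos":[-0.208,-0.193,0.05],"rotation":[0,0,-0.16]},{"delta_pos":[-0.208,-0.193,0.1],"rotation":[0,0,-0.24]},{"delta_pos":[-0.208,-0.193,0.16],"rotation":[0,0,-0.32]},{"delta_pos":[-0.208,-0.193,0.16],"rotation":[0,0,-0.405]},{"delta_pos":[-0.208,-0.193,0.16],"rotation":[0,0,-0.405]},{"delta_pos":[-0.208,-0.193,0.16],"rotation":[0,0,-0.405]},{"delta_pos":[-0.208,-0.193,0.16],"rotation":[0,0,-0.405]}]'

```text
clock: 4.2
eef_pos: [486.7, 178.9, 260.6]
tcp_rot: [0.239, 0.971, 0.0, 0.0]
force: [-0.4, -0.4, 0.2]
gripper_width: 87.9
finger_force: 0.0
```

```bash
python3 - <<'E'
from h import *
np.set_printoptions(precision=1,suppress=True)
go([485.8,178.5,175],62.5)
im=save('wrist','w4.png');c=imaging.calibration('wrist')
p=proj('',[[485.8,178.5,145]],c)[0].round().astype(int);seed=tuple(p);print(p)
med=np.array([150,106,69])
m=(np.abs(im.astype(int)-med).max(2)<30).astype(np.uint8)
m=cv2.morphologyEx(m,cv2.MORPH_OPEN,np.ones((3,3),np.uint8))
n,l,st,ce=cv2.connectedComponentsWithStats(m,connectivity=4);k=l[seed[1],seed[0]];print(k,st[k],ce[k])
cnt=max(cv2.findContours((l==k).astype(np.uint8),0,1)[0],key=cv2.contourArea)
b=cv2.boxPoints(cv2.minAreaRect(cnt));W=np.array([atz('',q,145,c) for q in b]);print(b,W,W.mean(0));e=W[1]-W[0];f=W[2]-W[1];print(np.rad2deg(np.arctan2(e[1],e[0]))%90,np.rad2deg(np.arctan2(f[1],f[0]))%90,np.linalg.norm(e),np.linalg.norm(f))
E
```

```text
tcp [486.7 178.9 260.6] yang 62.32 t 4.2 j6 -0.7584625404897845
delta [0.0028, -0.0032, 0.3424] rot [0.0003, 0.0003, -0.002]
[279 235]
17 [ 262  221   37   31 1072] [280.1 235.7]
[[262. 221.]
 [298. 221.]
 [298. 251.]
 [262. 251.]] [[470.3 172.7 145. ]
 [482.1 195.2 145. ]
 [502.9 184.8 145. ]
 [490.7 161.6 145. ]] [486.5 178.6 145. ]
62.328332479087635 63.42170911448113 25.402714704883884 23.258368661796226
```

>>> play_rows --steps '[{"delta_pos":[0,0,0.12],"rotation":[0,0,0]},{"delta_pos":[0,0,0.24],"rotation":[0,0,0]},{"delta_pos":[0,0,0.34],"rotation":[0,0,0]},{"delta_pos":[0,0,0.34],"rotation":[0,0,0]},{"delta_pos":[0,0,0.34],"rotation":[0,0,0]}]'

```text
clock: 4.75
eef_pos: [486.8, 179.1, 175.4]
tcp_rot: [0.238, 0.971, -0.0, -0.0]
force: [1.5, 0.9, -0.2]
gripper_width: 88.2
finger_force: 0.0
```

>>> play_rows --steps '[{"delta_pos":[0,0,0],"rotation":[0,0,0]},{"delta_pos":[0,0,0],"rotation":[0,0,0]},{"delta_pos":[0,0,0],"rotation":[0,0,0]},{"delta_pos":[0,0,0],"rotation":[0,0,0]},{"delta_pos":[0,0,0],"rotation":[0,0,0]},{"delta_pos":[0,0,0],"rotation":[0,0,0]},{"delta_pos":[0,0,0],"rotation":[0,0,0]},{"delta_pos":[0,0,0],"rotation":[0,0,0]}]' --gripper 1

```text
clock: 5.55
eef_pos: [486.6, 179.1, 175.1]
tcp_rot: [0.238, 0.971, -0.0, -0.0]
force: [-0.0, 0.0, 0.2]
gripper_width: 27.3
finger_force: 0.0
```

>>> play_rows --steps '[{"delta_pos":[0,0,0],"rotation":[0,0,0]},{"delta_pos":[0,0,0],"rotation":[0,0,0]}]'

```text
clock: 5.75
eef_pos: [486.6, 179.0, 175.1]
tcp_rot: [0.238, 0.971, -0.0, -0.0]
force: [0.5, 0.7, -0.2]
gripper_width: 25.7
finger_force: 29.9
```

>>> play_rows --steps '[{"delta_pos":[0,0,-0.1],"rotation":[0,0,0]},{"delta_pos":[0,0,-0.2],"rotation":[0,0,0]},{"delta_pos":[0,0,-0.32],"rotation":[0,0,0]},{"delta_pos":[0,0,-0.44],"rotation":[0,0,0]},{"delta_pos":[0,0,-0.5],"rotation":[0,0,0]},{"delta_pos":[0,0,-0.5],"rotation":[0,0,0]},{"delta_pos":[0,0,-0.5],"rotation":[0,0,0]}]'

```text
clock: 6.45
eef_pos: [486.3, 178.9, 299.6]
tcp_rot: [0.238, 0.971, -0.0, -0.0]
force: [0.6, -0.1, -2.3]
gripper_width: 25.6
finger_force: 29.9
```

```bash
python3 - <<'E'
from h import *
np.set_printoptions(precision=1,suppress=True)
go([528,-208,300],54)
im=save('wrist','w5.png')
s=sensors.get_state();print(proj('wrist',[np.array(s['eef_pos'])-[0,0,z] for z in (167,145,99)]))
for t in('stand_mouth','driver_grip','driver_tip'):
  for q in spotter.silhouettes('wrist',t):print(t,q['score'],q['position'],q['region'].sum())
cv2.imwrite('pics/w5c.png',cv2.resize(im[60:360,130:430,::-1],None,fx=2,fy=2,interpolation=cv2.INTER_CUBIC))
E
```

```text
tcp [486.3 178.9 299.6] yang 62.49 t 6.45 j6 -0.7610167542609401
delta [-0.8629, -1.2955, -0.0012] rot [-0.0003, -0.0002, 0.0943]
[[280.7 213.8]
 [280.8 222.4]
 [281.  246.2]]
stand_mouth 0.83 [279.6, 190.9] 4571
stand_mouth 0.71 [419.4, 190.7] 6276
driver_grip 0.57 [276.8, 276.6] 5551
driver_tip 0.8 [281.1, 276.2] 5523
```

View pics/w5c.png

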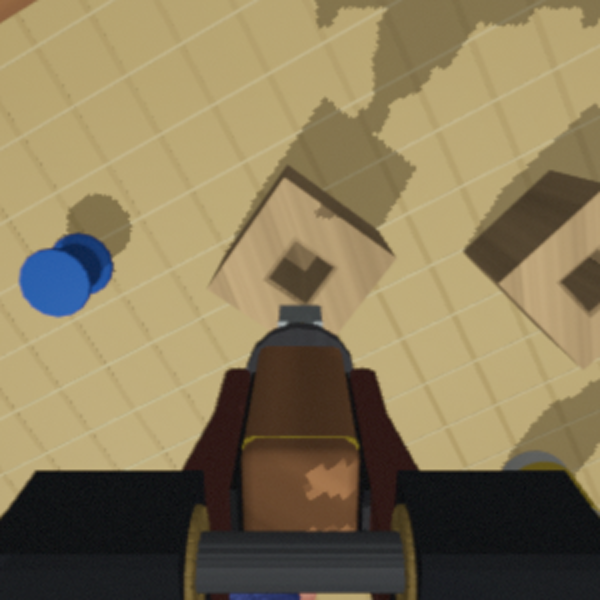

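The crop shows the blade at crop (300,308), i.e. pixel (280,214), where projection puts it. It is about 18 mm wide along the tool's y, so the driver is straight in the grip. I'll go to view the screw.

```bash
python3 -c "
from h import *
go([566,-235,310],54)"
```

```text
tcp [486.1 178.9 298.9] yang 62.49 t 6.65 j6 -0.760990674948628
delta [-1.0482, -1.3207, -0.044] rot [-0.0012, -0.001, 0.0943]
```

>>> play_rows --steps '[{"delta_pos":[-0.08,-0.1,-0.04],"rotation":[0,0,0.0]},{"delta_pos":[-0.18,-0.23,-0.04],"rotation":[0,0,0.03]},{"delta_pos":[-0.3,-0.38,-0.04],"rotation":[0,0,0.06]},{"delta_pos":[-0.42,-0.53,-0.04],"rotation":[0,0,0.09]},{"delta_pos":[-0.54,-0.68,-0.04],"rotation":[0,0,0.094]},{"delta_pos":[-0.66,-0.83,-0.04],"rotation":[0,0,0.094]},{"delta_pos":[-0.75,-0.95,-0.04],"rotation":[0,0,0.094]},{"delta_pos":[-0.79,-1,-0.04],"rotation":[0,0,0.094]}]'

```text
clock: 7.45
eef_pos: [546.4, -136.9, 309.2]
tcp_rot: [0.31, 0.951, -0.0, -0.001]
force: [0.6, -0.1, -0.3]
gripper_width: 25.9
finger_force: 29.9
```

```bash
python3 -c "
from h import *
go([566,-235,310],54)"
```

```text
tcp [ 546.4 -136.9  309.2] yang 53.87 t 7.45 j6 -1.2063409933666964
delta [-0.2948, -0.2705, -0.0032] rot [-0.0005, -0.0005, -0.0015]
```

>>> play_rows --steps '[{"delta_pos":[-0.1,-0.09,0],"rotation":[0,0,0]},{"delta_pos":[-0.2,-0.18,0],"rotation":[0,0,0]},{"delta_pos":[-0.27,-0.24,0.07],"rotation":[0,0,0]},{"delta_pos":[-0.28,-0.25,0.15],"rotation":[0,0,0]},{"delta_pos":[-0.28,-0.25,0.15],"rotation":[0,0,0]},{"delta_pos":[-0.28,-0.25,0.15],"rotation":[0,0,0]}]'

```text
clock: 8.05
eef_pos: [565.9, -224.8, 272.0]
tcp_rot: [0.309, 0.951, 0.0, -0.001]
force: [-0.3, -0.9, -1.2]
gripper_width: 26.2
finger_force: 29.9
```

```bash
python3 - <<'E'
from h import *
np.set_printoptions(precision=1,suppress=True)
go([528,-208,270],54)
im=save('wrist','w6.png');c=imaging.calibration('wrist')
np.savez('w6',**{k:np.array(v) for k,v in c.items()})
for q in spotter.silhouettes('wrist','screw'):
  print(q['score'],q['position'],q['region'].sum(),atz('',q['position'],60,c))
p=proj('',[[528,-208,60]],c)[0].round().astype(int);print(p)
x0,y0=max(p[0]-75,0),max(p[1]-75,0)
cv2.imwrite('pics/w6c.png',cv2.resize(im[y0:y0+150,x0:x0+150,::-1],None,fx=4,fy=4,interpolation=cv2.INTER_CUBIC));print(x0,y0)
E
```

```text
tcp [ 565.9 -224.8  272. ] yang 54.05 t 8.05 j6 -1.3412013849245943
delta [0.1622, -0.0347, 0.0084] rot [-0.0002, -0.0015, 0.0005]
0.77 [269.1, 157.6] 656 [ 525.3 -208.7   60. ]
0.57 [521.0, 171.3] 6252 [683.7 -13.4  60. ]
[271 159]
196 84
```

View pics/w6c.png

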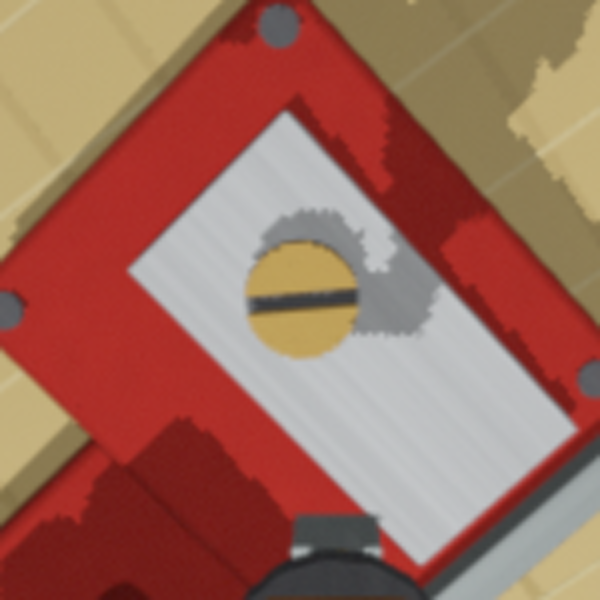

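The crop shows the brass head centred at crop (302,298) with its slot from (250,306) to (357,296), about 5° from the tool's y. The blade end is at (337,517). Now the precise fit.

```bash
cat > scr.py <<'E'
from h import *
np.set_printoptions(precision=2,suppress=True)
def screw(im,c,guess,zt=60.3):
    p=proj('',[guess],c)[0];rows,cols=np.mgrid[:420,:560];near=np.hypot(cols-p[0],rows-p[1])<32
    hsv=cv2.cvtColor(np.ascontiguousarray(im),cv2.COLOR_RGB2HSV)
    y=(near&(hsv[...,0]>14)&(hsv[...,0]<30)&(hsv[...,1]>90)&(hsv[...,2]>120)).astype(np.uint8)
    n,l,st,ce=cv2.connectedComponentsWithStats(y);y=np.isin(l,[k for k in range(1,n) if st[k,4]>100]).astype(np.uint8)
    cn=np.vstack(cv2.findContours(y,0,1)[0]);h=cv2.convexHull(cn);m=np.zeros_like(y);cv2.fillConvexPoly(m,h,1)
    e=cv2.fitEllipse(h);M=cv2.moments(m,True);ctr=np.array([M['m10'],M['m01']])/M['m00']
    g=im.astype(float).mean(2);inner=np.hypot(cols-ctr[0],rows-ctr[1])<13
    w=np.where(inner,np.clip(110-g,0,None),0)
    # weighted line fit of the slot
    xs,ys=cols[w>0],rows[w>0];ww=w[w>0];mu=np.array([(xs*ww).sum(),(ys*ww).sum()])/ww.sum()
    C=np.cov(np.c_[xs,ys].T,aweights=ww);v=np.linalg.eigh(C)[1][:,1];
    a=atz('',mu-12*v,zt,c);b=atz('',mu+12*v,zt,c)
    ang=np.rad2deg(np.arctan2(*(b-a)[1::-1]))%180
    print('ellipse',e,'ctr',ctr,'slot mid',mu,'w',np.linalg.eigvalsh(C))
    C3=atz('',ctr,zt,c);S3=atz('',mu,zt,c);print('head',C3,'slotmid',S3,'ang',ang)
    return C3,S3,ang,ray('',ctr,c)
E
python3 - <<'E'
from scr import *
im=cv2.imread('pics/w6.png')[:,:,::-1];c=dict(np.load('w6.npz'))
screw(im,c,[525.5,-208.5,60])
s=sensors.get_state();M=R.from_quat(s['tcp_rot']).as_matrix();tip=np.array(s['eef_pos'])+M@[0,0,167]
print(tip,M@[0,0,1.],proj('',[tip,tip+M@[1.5,0,0],tip+M@[-1.5,0,0],tip+M@[0,9,0],tip+M@[0,-9,0]],c))
g=im.astype(int)
for col in (270,280,290):print([int(x) for x in g[206:226,col].mean(1)])
for r in (214,216,218):print(r,[int(x) for x in g[r,262:300].mean(1)])
E
```

```text
ellipse ((271.07574462890625, 158.2270965576172), (27.88532066345215, 28.518632888793945), 172.82972717285156) ctr [271.01 158.21] slot mid [271.59 158.97] w [ 1.12 51.71]
head [ 526.9  -207.46   60.3 ] slotmid [ 527.83 -207.44   60.3 ] ang 58.91072247135895
[ 566.73 -224.88  106.38] [ 0. -0. -1.] [[280.59 214.14]
 [280.6  212.52]
 [280.59 215.76]
 [290.83 214.14]
 [270.36 214.15]]
[87, 89, 89, 90, 87, 88, 84, 79, 73, 70, 71, 72, 71, 75, 110, 166, 164, 92, 45, 41]
[90, 87, 88, 88, 88, 88, 81, 74, 70, 71, 72, 72, 72, 71, 70, 54, 40, 42, 55, 61]
[193, 193, 190, 188, 189, 189, 170, 139, 130, 103, 81, 78, 78, 81, 110, 161, 155, 91, 47, 48]
214 [57, 59, 58, 60, 60, 57, 63, 70, 73, 72, 73, 72, 73, 72, 73, 72, 70, 70, 70, 71, 70, 70, 71, 71, 70, 71, 72, 80, 130, 179, 191, 191, 189, 188, 191, 193, 192, 191]
216 [57, 61, 56, 58, 57, 58, 61, 69, 71, 73, 71, 72, 72, 72, 73, 71, 71, 72, 72, 71, 73, 72, 71, 71, 71, 71, 71, 73, 81, 120, 172, 189, 192, 191, 190, 189, 190, 192]
218 [58, 58, 58, 60, 59, 59, 62, 73, 71, 73, 71, 72, 70, 71, 71, 72, 71, 73, 72, 72, 73, 75, 75, 74, 69, 71, 71, 72, 78, 89, 91, 122, 172, 188, 192, 192, 189, 189]
```

```bash
python3 -c "
from h import *
for i in range(3):
  go([527.8,-207.4,247],58.9);imaging.get_image('top')"
```

```text
tcp [ 566.6 -224.9  273.4] yang 54.08 t 8.15 j6 -1.3413172689380986
delta [0.1668, -0.0346, 0.1054] rot [0.0002, 0.0004, -0.0536]
tcp [ 566.7 -224.9  273.6] yang 54.09 t 8.2 j6 -1.3414263294580426
delta [0.1673, -0.0346, 0.1064] rot [0.0002, 0.0007, -0.0535]
tcp [ 566.7 -225.   273.8] yang 54.08 t 8.25 j6 -1.3414932890264286
delta [0.1677, -0.0343, 0.1068] rot [0.0002, 0.001, -0.0535]
```

>>> play_rows --steps '[{"delta_pos":[0.08,-0.017,0],"rotation":[0,0,-0.02]},{"delta_pos":[0.14,-0.03,0.04],"rotation":[0,0,-0.05]},{"delta_pos":[0.168,-0.034,0.08],"rotation":[0,0,-0.054]},{"delta_pos":[0.168,-0.034,0.107],"rotation":[0,0,-0.054]},{"delta_pos":[0.168,-0.034,0.107],"rotation":[0,0,-0.054]},{"delta_pos":[0.168,-0.034,0.107],"rotation":[0,0,-0.054]},{"delta_pos":[0.168,-0.034,0.107],"rotation":[0,0,-0.054]}]'

```text
clock: 9.0
eef_pos: [528.0, -208.1, 246.3]
tcp_rot: [0.268, 0.963, -0.0, 0.0]
force: [-0.3, -0.1, -1.0]
gripper_width: 26.2
finger_force: 29.9
```

```bash
python3 - <<'E'
from scr import *
go([527.8,-207.4,247],58.9)
im=save('wrist','w7.png');c=imaging.calibration('wrist');np.savez('w7',**{k:np.array(v) for k,v in c.items()})
screw(im,c,[527.8,-207.4,60])
s=sensors.get_state();M=R.from_quat(s['tcp_rot']).as_matrix();tip=np.array(s['eef_pos'])+M@[0,0,167]
print(tip,proj('',[tip,tip+M@[1.5,0,0],tip+M@[-1.5,0,0],tip+M@[0,9,0],tip+M@[0,-9,0]],c))
p=np.array([280,210])
cv2.imwrite('pics/w7c.png',cv2.resize(im[170:250,230:330,::-1],None,fx=6,fy=6,interpolation=cv2.INTER_CUBIC))
E
```

```text
tcp [ 528.  -208.1  246.3] yang 58.87 t 9.0 j6 -1.423848985770487
delta [0.0023, 0.0021, -0.0029] rot [0.0001, 0.0006, -0.0004]
ellipse ((279.90985107421875, 204.5587921142578), (27.274478912353516, 29.565622329711914), 94.1236572265625) ctr [280.14 203.34] slot mid [280.68 206.  ] w [35.25 46.19]
head [ 524.72 -206.43   60.3 ] slotmid [ 527.22 -207.35   60.3 ] ang 111.68719445442993
[ 528.03 -208.14   79.23] [[280.47 213.53]
 [280.47 211.91]
 [280.47 215.14]
 [290.69 213.53]
 [270.25 213.53]]
```

View pics/w7c.png

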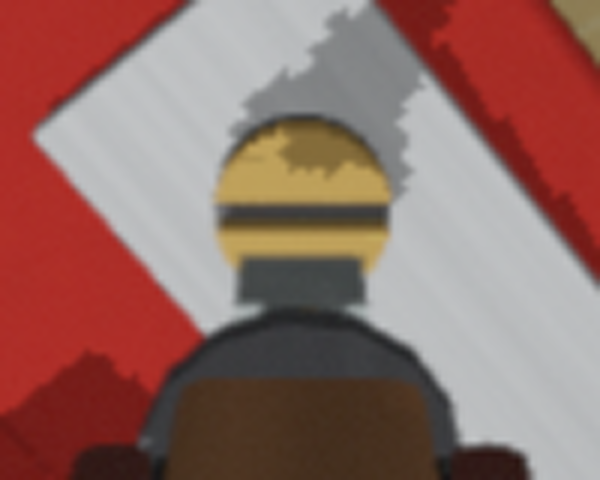

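The crop shows the slot level with and parallel to the blade: slot at crop row 216, blade end edge at row 257, both centred at about column 302. A subpixel check across follows.

```bash
python3 - <<'E'
from scr import *
im=cv2.imread('pics/w7.png').astype(float).mean(2);c=dict(np.load('w7.npz'))
for a,b in((269,275),(275,285),(285,291)):
    p=im[200:220,a:b].mean(1);print(p.astype(int).tolist())
for a,b in((268,276),(276,284),(284,292)):
    p=im[200:212,a:b].mean(1);w=np.clip(p[[0,1,10]].mean()-15-p,0,None);w[9:]=0;w[:2]=0;r=(w*np.arange(200,212)).sum()/w.sum()
    for z in(59.6,61):print(r,z,atz('',[(a+b-1)/2,r],z,c))
s=sensors.get_state();M=R.from_quat(s['tcp_rot']).as_matrix();t=np.array(s['eef_pos']);
for z in(59.6,61): print('slot in tool xy',(M.T@(atz('',[280,205.6],z,c)-t)))
print('row per mm',proj('',[t+M@[1,0,185.5],t+M@[0,0,185.5]],c))
E
```

```text
[146, 147, 145, 129, 78, 61, 63, 71, 111, 144, 147, 145, 121, 92, 85, 83, 85, 84, 81, 82]
[145, 146, 145, 127, 77, 61, 62, 71, 111, 143, 147, 144, 115, 78, 69, 69, 71, 71, 70, 70]
[146, 146, 144, 129, 77, 61, 62, 71, 110, 142, 146, 144, 118, 85, 78, 79, 77, 75, 75, 76]
205.70164577985804 59.6 [ 522.68 -214.69   59.6 ]
205.70164577985804 61 [ 522.33 -214.44   61.  ]
205.67827653505472 59.6 [ 526.56 -208.24   59.6 ]
205.67827653505472 61 [ 526.19 -208.02   61.  ]
205.69907196105277 59.6 [ 530.47 -201.8    59.6 ]
205.69907196105277 61 [ 530.08 -201.62   61.  ]
slot in tool xy [  1.31  -0.38 186.63]
slot in tool xy [  1.74  -0.38 185.23]
row per mm [[280.4  206.27]
 [280.4  207.29]]
```

>>> play_rows --steps '[{"delta_pos":[0.0054,0.001,0.025],"rotation":[0,0,0]},{"delta_pos":[0.0054,0.001,0.055],"rotation":[0,0,0]},{"delta_pos":[0.0054,0.001,0.055],"rotation":[0,0,0]},{"delta_pos":[0.0054,0.001,0.055],"rotation":[0,0,0]},{"delta_pos":[0.0054,0.001,0.055],"rotation":[0,0,0]}]'

```text
clock: 9.55
eef_pos: [526.3, -206.9, 232.2]
tcp_rot: [0.268, 0.963, 0.0, 0.0]
force: [-0.3, -0.3, 0.1]
gripper_width: 25.8
finger_force: 29.9
```

```bash
python3 - <<'E'
from scr import *
go([527.8,-207.4,220],58.9)
im=save('wrist','w8.png').astype(float).mean(2);c=imaging.calibration('wrist')
for a,b in((269,275),(275,285),(285,291)):
    p=im[196:222,a:b].mean(1);print(p.astype(int).tolist())
s=sensors.get_state();M=R.from_quat(s['tcp_rot']).as_matrix();t=np.array(s['eef_pos'])
for z in(59.6,60.3,61): 
  d=t[2]-z;print(z,proj('',[t+M@[2.3,0,d],t+M@[-2.3,0,d],t+M@[0,0,d]],c)[:,1])
print('tip',t[2]-167,s['force'])
E
```

```text
tcp [ 526.3 -206.9  232.2] yang 58.89 t 9.55 j6 -1.4234219611651346
delta [-0.006, 0.0015, 0.0487] rot [0.0, 0.0, -0.0002]
[122, 96, 88, 97, 114, 133, 144, 141, 129, 128, 133, 127, 121, 124, 108, 71, 66, 70, 71, 74, 80, 80, 78, 80, 103, 140]
[63, 70, 96, 101, 102, 105, 102, 100, 100, 100, 100, 100, 100, 105, 98, 69, 66, 70, 70, 71, 71, 72, 72, 71, 70, 56]
[105, 85, 76, 80, 89, 96, 99, 100, 100, 100, 99, 100, 100, 100, 102, 71, 64, 69, 71, 74, 75, 74, 74, 75, 92, 128]
59.6 [209.11 213.98 211.55]
60.3 [209.35 214.23 211.8 ]
61 [209.59 214.48 212.04]
tip 65.29310021560732 [ 0.62  0.15 -1.23]
```

>>> play_rows --steps '[{"delta_pos":[-0.0036,0,0.004],"rotation":[0,0,0]},{"delta_pos":[-0.0036,0,0.004],"rotation":[0,0,0]},{"delta_pos":[-0.0036,0,0.004],"rotation":[0,0,0]},{"delta_pos":[-0.0036,0,0.004],"rotation":[0,0,0]},{"delta_pos":[-0.0036,0,0.004],"rotation":[0,0,0]}]'

```text
clock: 10.1
eef_pos: [527.0, -207.4, 231.2]
tcp_rot: [0.268, 0.963, -0.0, 0.0]
force: [0.3, -0.1, -1.2]
gripper_width: 26.1
finger_force: 29.9
```

```bash
python3 - <<'E'
from scr import *
for k in range(3):
  go([526.6,-207.5,220],58.9)
  c=imaging.calibration('wrist');s=sensors.get_state();im=save('wrist','w9%d.png'%k).astype(float).mean(2)
  for a,b in((269,275),(275,285),(285,291)):
    p=im[207:218,a:b].mean(1);print(p.astype(int).tolist())
  M=R.from_quat(s['tcp_rot']).as_matrix();t=np.array(s['eef_pos'])
  for z in(59.6,61): 
    d=t[2]-z;print(z,proj('',[t+M@[2.3,0,d],t+M@[-2.3,0,d],t+M@[0,0,d]],c)[:,1])
print('tip',t[2]-167,s['force'],s['qd'])
E
```

```text
tcp [ 527.  -207.4  231.2] yang 58.89 t 10.1 j6 -1.423672778763977
delta [0.0012, -0.0013, 0.0449] rot [0.0, 0.0, -0.0001]
[122, 126, 123, 78, 62, 66, 70, 72, 80, 80, 80]
[100, 100, 98, 69, 62, 66, 70, 70, 70, 71, 72]
[100, 100, 97, 70, 62, 65, 70, 72, 77, 75, 73]
59.6 [209.47 214.35 211.92]
61 [209.95 214.85 212.41]
tcp [ 527.  -207.4  231.2] yang 58.89 t 10.15 j6 -1.4236487109215497
delta [0.0011, -0.0014, 0.0448] rot [-0.0, 0.0, -0.0001]
[122, 126, 123, 78, 63, 65, 70, 72, 80, 80, 80]
[100, 100, 98, 69, 63, 66, 70, 70, 71, 71, 72]
[100, 100, 98, 69, 62, 64, 70, 71, 77, 75, 73]
59.6 [209.46 214.35 211.91]
61 [209.94 214.85 212.4 ]
tcp [ 527.  -207.4  231.2] yang 58.89 t 10.2 j6 -1.4236629544492831
delta [0.0011, -0.0013, 0.0448] rot [0.0, 0.0, -0.0001]
[122, 126, 123, 78, 63, 66, 70, 72, 79, 80, 80]
[100, 100, 98, 70, 62, 65, 70, 70, 71, 71, 71]
[99, 100, 97, 70, 62, 64, 70, 72, 77, 75, 74]
59.6 [209.45 214.34 211.9 ]
61 [209.93 214.84 212.39]
tip 64.18809848457656 [-0.54 -0.68 -0.68] [-0.  0. -0. -0.  0. -0.]
```

Aligned to about 0.3 mm and settled, so I'll descend gently.

>>> play_rows --steps '[{"delta_pos":[0,0,0.008],"rotation":[0,0,0]},{"delta_pos":[0,0,0.014],"rotation":[0,0,0]},{"delta_pos":[0,0,0.02],"rotation":[0,0,0]},{"delta_pos":[0,0,0.024],"rotation":[0,0,0]},{"delta_pos":[0,0,0.024],"rotation":[0,0,0]},{"delta_pos":[0,0,0.024],"rotation":[0,0,0]}]'

```text
clock: 10.85
eef_pos: [527.0, -207.4, 225.1]
tcp_rot: [0.268, 0.963, 0.0, -0.0]
force: [-0.2, 0.5, -1.8]
gripper_width: 26.1
finger_force: 29.9
```

>>> play_rows --steps '[{"delta_pos":[0,0,0.004],"rotation":[0,0,0]},{"delta_pos":[0,0,0.008],"rotation":[0,0,0]},{"delta_pos":[0,0,0.01],"rotation":[0,0,0]},{"delta_pos":[0,0,0.01],"rotation":[0,0,0]},{"delta_pos":[0,0,0.01],"rotation":[0,0,0]}]'

```text
clock: 11.35
eef_pos: [527.0, -207.4, 222.7]
tcp_rot: [0.268, 0.963, 0.0, -0.0]
force: [0.6, -1.3, -0.1]
gripper_width: 26.0
finger_force: 29.9
```

>>> play_rows --steps '[{"delta_pos":[0,0,0.003],"rotation":[0,0,0]},{"delta_pos":[0,0,0.004],"rotation":[0,0,0]},{"delta_pos":[0,0,0.004],"rotation":[0,0,0]}]'

```text
clock: 11.65
eef_pos: [527.2, -207.4, 222.1]
tcp_rot: [0.268, 0.963, -0.0, 0.0]
force: [-0.8, 0.5, 2.5]
gripper_width: 26.1
finger_force: 29.9
```

```bash
python3 - <<'E'
from scr import *
for k in range(4):
  s=sensors.get_state();print(np.array(s['eef_pos']),np.array(s['force']),np.array(s['ft_torque']));imaging.get_image('wrist')
E
```

```text
[ 527.18 -207.42  222.07] [-0.78  0.45  2.47] [0.1  0.17 0.04]
[ 527.15 -207.42  222.02] [0.05 0.18 2.99] [0.12 0.21 0.01]
[ 527.18 -207.44  222.05] [-0.85  0.43  3.26] [0.06 0.19 0.  ]
[ 527.15 -207.42  222.  ] [-1.61 -0.42  4.58] [0.14 0.25 0.06]
```

Contact at tip z of about 55, so the screw is about 1.2 rad from its stop. I'll turn clockwise, following down.

>>> play_rows --steps '[{"delta_pos":[0,0,0],"rotation":[0,0,0.05]},{"delta_pos":[0,0,0.001],"rotation":[0,0,0.1]},{"delta_pos":[0,0,0.002],"rotation":[0,0,0.16]},{"delta_pos":[0,0,0.003],"rotation":[0,0,0.22]},{"delta_pos":[0,0,0.004],"rotation":[0,0,0.28]},{"delta_pos":[0,0,0.005],"rotation":[0,0,0.34]},{"delta_pos":[0,0,0.006],"rotation":[0,0,0.4]},{"delta_pos":[0,0,0.006],"rotation":[0,0,0.4]}]'

```text
clock: 12.65
eef_pos: [526.9, -207.5, 220.6]
tcp_rot: [0.554, 0.833, -0.0, -0.0]
force: [-2.7, -0.5, 6.3]
gripper_width: 26.2
finger_force: 29.9
```

```bash
cat > st.py <<'E'
from scr import *
a=[]
for k in range(4):
  s=sensors.get_state();a.append(np.r_[s['eef_pos'],s['force'],s['ft_torque']]);imaging.get_image('wrist')
print(np.mean(a,0));go([527,-207.4,220],58.9-68.75)
E
python3 st.py
```

```text
[ 526.87 -207.5   220.57   -2.2    -0.26    6.37   -0.07    0.64   -0.01]
tcp [ 526.9 -207.5  220.6] yang 22.9 t 12.85 j6 -0.7953657368171707
delta [0.0002, 0.0007, 0.0022] rot [-0.0002, 0.0001, 0.3638]
```

>>> play_rows --steps '[{"delta_pos":[0,0,0.001],"rotation":[0,0,0.05]},{"delta_pos":[0,0,0.002],"rotation":[0,0,0.1]},{"delta_pos":[0,0,0.003],"rotation":[0,0,0.15]},{"delta_pos":[0,0,0.004],"rotation":[0,0,0.2]},{"delta_pos":[0,0,0.004],"rotation":[0,0,0.25]},{"delta_pos":[0,0,0.004],"rotation":[0,0,0.25]},{"delta_pos":[0,0,0.004],"rotation":[0,0,0.25]}]'

```text
clock: 13.55
eef_pos: [526.7, -207.5, 219.6]
tcp_rot: [0.705, 0.71, -0.0, -0.0]
force: [-4.1, -0.4, 7.3]
gripper_width: 25.9
finger_force: 29.9
```

```bash
python3 st.py
```

```text
[ 526.71 -207.5   219.6    -3.4    -0.04    7.63   -0.09    0.89    0.08]
tcp [ 526.7 -207.5  219.6] yang 0.41 t 13.75 j6 -0.402720032488927
delta [0.0004, 0.0012, -0.0016] rot [-0.0005, 0.0002, 0.114]
```

>>> play_rows --steps '[{"delta_pos":[0,-0.0015,0.0005],"rotation":[0,0,0.03]},{"delta_pos":[0,-0.0015,0.001],"rotation":[0,0,0.06]},{"delta_pos":[0,-0.0015,0.001],"rotation":[0,0,0.06]},{"delta_pos":[0,-0.0015,0.001],"rotation":[0,0,0.06]},{"delta_pos":[0,-0.0015,0.001],"rotation":[0,0,0.06]}]'

```text
clock: 14.25
eef_pos: [526.5, -207.5, 219.6]
tcp_rot: [0.737, 0.676, -0.0, 0.0]
force: [-2.9, 0.5, 8.5]
gripper_width: 26.2
finger_force: 30.0
```

```bash
python3 st.py
```

```text
[ 526.54 -207.45  219.54   -2.9     0.31    8.18    0.06    0.81    0.37]
tcp [ 526.5 -207.5  219.5] yang -4.95 t 14.45 j6 -0.30927569885723083
delta [0.0004, 0.0018, -0.0018] rot [-0.0002, 0.0003, 0.0545]
```

>>> play_rows --steps '[{"delta_pos":[0,0,0],"rotation":[0,0,-0.03]},{"delta_pos":[0,0,0],"rotation":[0,0,-0.03]},{"delta_pos":[0,0,0],"rotation":[0,0,-0.03]}]'

```text
clock: 14.75
eef_pos: [526.5, -207.5, 219.6]
tcp_rot: [0.721, 0.693, -0.0, 0.0]
force: [-2.3, 0.5, 9.1]
gripper_width: 25.4
finger_force: 30.0
```

```bash
python3 st.py
```

```text
[ 526.55 -207.48  219.57   -2.69    0.71    8.58    0.03    0.79    0.17]
tcp [ 526.6 -207.5  219.6] yang -2.28 t 14.95 j6 -0.35606613073768845
delta [0.0004, 0.0017, -0.0017] rot [-0.0001, 0.0003, 0.0841]
```

Torque climbs steeply here (0.08 running, then 0.17 and 0.37 N m), and the 2.45 mm of sink matches, so the screw is at its stop. I'll unload the blade within the slot play, then lift.

>>> play_rows --steps '[{"delta_pos":[0,0,0],"rotation":[0,0,-0.03]},{"delta_pos":[0,0,0],"rotation":[0,0,-0.06]},{"delta_pos":[0,0,0],"rotation":[0,0,-0.06]},{"delta_pos":[0,0,0],"rotation":[0,0,-0.06]}]'

```text
clock: 15.35
eef_pos: [526.9, -207.5, 219.6]
tcp_rot: [0.688, 0.726, 0.0, 0.0]
force: [-1.7, -0.3, 6.7]
gripper_width: 25.9
finger_force: 30.0
```

```bash
python3 st.py
```

```text
[ 526.89 -207.52  219.59   -1.67    0.34    7.41    0.06    0.46    0.  ]
tcp [ 526.9 -207.5  219.6] yang 3.09 t 15.55 j6 -0.4499907800399478
delta [0.0005, 0.0005, -0.0017] rot [0.0005, 0.0002, 0.1438]
```

>>> play_rows --steps '[{"delta_pos":[0,0,-0.02],"rotation":[0,0,0]},{"delta_pos":[0,0,-0.05],"rotation":[0,0,0]},{"delta_pos":[0,0,-0.15],"rotation":[0,0,0]},{"delta_pos":[0,0,-0.22],"rotation":[0,0,0]},{"delta_pos":[-0.08,0,-0.22],"rotation":[0,0,0]},{"delta_pos":[-0.16,0,-0.22],"rotation":[0,0,0]},{"delta_pos":[-0.16,0,-0.22],"rotation":[0,0,0]},{"delta_pos":[-0.16,0,-0.22],"rotation":[0,0,0]}]'

```text
clock: 16.35
eef_pos: [528.5, -247.2, 273.8]
tcp_rot: [0.688, 0.726, 0.0, -0.0]
force: [0.8, 0.3, -0.6]
gripper_width: 25.8
finger_force: 30.0
```

```bash
python3 - <<'E'
from scr import *
im=save('wrist','wa.png');c=imaging.calibration('wrist')
C,S,a,r=screw(im,c,[526.7,-207.4,58],58)
p=proj('',[[526.7,-207.4,58]],c)[0].round().astype(int);print(p)
cv2.imwrite('pics/wac.png',cv2.resize(im[p[1]-60:p[1]+90,p[0]-75:p[0]+75,::-1],None,fx=4,fy=4,interpolation=cv2.INTER_CUBIC))
go([486.4,178.9,310],62.5)
E
```

```text
ellipse ((279.5794982910156, 159.0968017578125), (27.25431251525879, 28.430212020874023), 175.1834259033203) ctr [279.57 159.1 ] slot mid [278.87 159.9 ] w [ 1.12 51.6 ]
head [ 525.84 -206.44   58.  ] slotmid [ 525.19 -207.27   58.  ] ang 7.31407041499827
[280 160]
tcp [ 528.5 -246.8  273.7] yang 3.06 t 16.4 j6 -0.5111384003198096
delta [1.7096, -0.0771, -0.1439] rot [-0.0001, -0.0006, -0.6604]
```

View pics/wac.png

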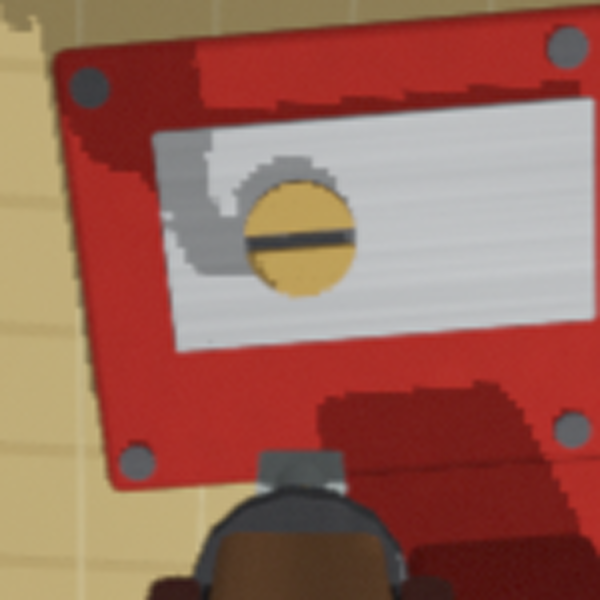

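The crop shows the slot now at 7.3°, turned 0.90 rad, with the head centred at crop (300,239) on the plate and the machine undisturbed. With the torque climb, it is home. Returning the driver.

>>> play_rows --steps '[{"delta_pos":[0.05,0,-0.1],"rotation":[0,0,-0.05]},{"delta_pos":[0.2,-0.01,-0.144],"rotation":[0,0,-0.14]},{"delta_pos":[0.38,-0.02,-0.144],"rotation":[0,0,-0.23]},{"delta_pos":[0.56,-0.03,-0.144],"rotation":[0,0,-0.32]},{"delta_pos":[0.74,-0.04,-0.144],"rotation":[0,0,-0.41]},{"delta_pos":[0.88,-0.045,-0.144],"rotation":[0,0,-0.5]},{"delta_pos":[0.97,-0.05,-0.144],"rotation":[0,0,-0.59]},{"delta_pos":[1,-0.05,-0.144],"rotation":[0,0,-0.66]}]'

```text
clock: 17.2
eef_pos: [501.8, 4.6, 309.9]
tcp_rot: [0.234, 0.972, 0.0, -0.0]
force: [-1.0, -0.3, -1.6]
gripper_width: 26.1
finger_force: 30.0
```

```bash
python3 -c "
from h import *
go([486.4,178.9,310],62.5)"
```

```text
tcp [501.8   4.6 309.9] yang 62.98 t 17.2 j6 -1.1144312610759153
delta [0.3716, 0.5933, -0.0001] rot [0.0001, -0.0006, 0.0053]
```

>>> play_rows --steps '[{"delta_pos":[0.09,0.15,0],"rotation":[0,0,0.005]},{"delta_pos":[0.19,0.3,0],"rotation":[0,0,0.005]},{"delta_pos":[0.28,0.45,0],"rotation":[0,0,0.005]},{"delta_pos":[0.35,0.56,0],"rotation":[0,0,0.005]},{"delta_pos":[0.37,0.592,0],"rotation":[0,0,0.005]},{"delta_pos":[0.37,0.592,0],"rotation":[0,0,0.005]},{"delta_pos":[0.37,0.592,0],"rotation":[0,0,0.005]},{"delta_pos":[0.37,0.592,0],"rotation":[0,0,0.005]}]'

```text
clock: 18.0
eef_pos: [489.2, 174.5, 309.9]
tcp_rot: [0.242, 0.97, -0.0, -0.0]
force: [0.3, -0.8, -1.6]
gripper_width: 25.8
finger_force: 30.0
```

```bash
python3 - <<'E'
from h import *
np.set_printoptions(precision=1,suppress=True)
imaging.get_image('wrist')
go([486.4,178.9,245],62.5)
im=save('wrist','wb.png');c=imaging.calibration('wrist')
# stand mouth from the dark hole at z=75
p=proj('',[[486.4,178.9,75]],c)[0];print(p)
cv2.imwrite('pics/wbc.png',cv2.resize(im[130:260,215:345,::-1],None,fx=4,fy=4,interpolation=cv2.INTER_CUBIC))
E
```

```text
tcp [489.2 174.5 309.9] yang 61.95 t 18.05 j6 -0.7613922130119021
delta [0.0183, 0.0103, 0.2595] rot [-0.0002, -0.0001, -0.0061]
[282.6 189.8]
```

View pics/wbc.png

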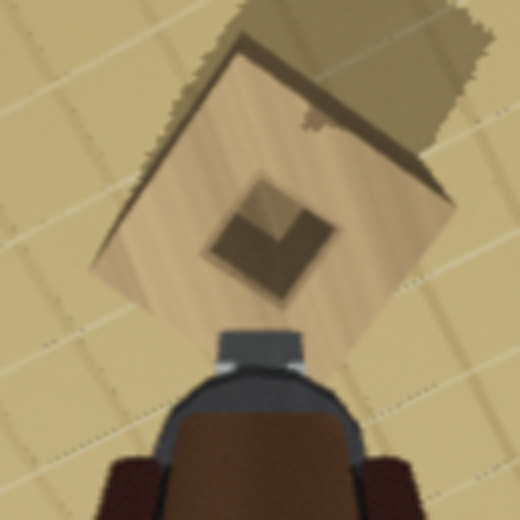

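The crop shows the hole centred at crop (272,241), i.e. pixel (282.6,190), exactly where my stored axis projects. I'll align and insert.

>>> play_rows --steps '[{"delta_pos":[0.018,0.01,0],"rotation":[0,0,-0.006]},{"delta_pos":[0.018,0.01,0.05],"rotation":[0,0,-0.006]},{"delta_pos":[0.018,0.01,0.15],"rotation":[0,0,-0.006]},{"delta_pos":[0.018,0.01,0.23],"rotation":[0,0,-0.006]},{"delta_pos":[0.018,0.01,0.23],"rotation":[0,0,-0.006]},{"delta_pos":[0.018,0.01,0.23],"rotation":[0,0,-0.006]}]'

```text
clock: 18.7
eef_pos: [486.2, 179.8, 252.0]
tcp_rot: [0.237, 0.971, -0.0, -0.001]
force: [0.5, 0.0, -1.2]
gripper_width: 25.8
finger_force: 30.0
```

```bash
python3 -c "
from h import *
imaging.get_image('wrist')
go([486.4,178.9,178],62.5)"
```

```text
tcp [486.7 180.  252.7] yang 62.58 t 18.75 j6 -0.760767573840837
delta [-0.0009, -0.0046, 0.2989] rot [0.0001, 0.0002, 0.0008]
```

>>> play_rows --steps '[{"delta_pos":[-0.001,-0.004,0.03],"rotation":[0,0,0]},{"delta_pos":[-0.001,-0.004,0.08],"rotation":[0,0,0]},{"delta_pos":[-0.001,-0.004,0.15],"rotation":[0,0,0]},{"delta_pos":[-0.001,-0.004,0.22],"rotation":[0,0,0]},{"delta_pos":[-0.001,-0.004,0.27],"rotation":[0,0,0]},{"delta_pos":[-0.001,-0.004,0.298],"rotation":[0,0,0]},{"delta_pos":[-0.001,-0.004,0.298],"rotation":[0,0,0]},{"delta_pos":[-0.001,-0.004,0.298],"rotation":[0,0,0]}]'

```text
clock: 19.55
eef_pos: [486.4, 179.0, 178.1]
tcp_rot: [0.237, 0.972, 0.0, 0.0]
force: [1.6, 0.1, -0.4]
gripper_width: 25.5
finger_force: 30.0
```

>>> play_rows --steps '[{"delta_pos":[0,0,0.004],"rotation":[0,0,0]},{"delta_pos":[0,0,0.008],"rotation":[0,0,0]},{"delta_pos":[0,0,0.011],"rotation":[0,0,0]},{"delta_pos":[0,0,0.011],"rotation":[0,0,0]},{"delta_pos":[0,0,0.011],"rotation":[0,0,0]}]'

```text
clock: 20.05
eef_pos: [486.2, 179.0, 175.3]
tcp_rot: [0.237, 0.972, 0.0, 0.0]
force: [1.0, -0.3, -0.9]
gripper_width: 26.1
finger_force: 30.0
```

>>> play_rows --steps '[{"delta_pos":[0,0,0.002],"rotation":[0,0,0]},{"delta_pos":[0,0,0.004],"rotation":[0,0,0]},{"delta_pos":[0,0,0.004],"rotation":[0,0,0]},{"delta_pos":[0,0,0.004],"rotation":[0,0,0]}]'

```text
clock: 20.45
eef_pos: [486.2, 179.0, 175.1]
tcp_rot: [0.237, 0.972, 0.0, 0.0]
force: [-2.1, -0.9, 10.4]
gripper_width: 25.7
finger_force: 30.0
```

Collar contact at the original height (10 N). I'll open slowly, then retreat.

>>> play_rows --steps '[{"delta_pos":[0,0,-0.003],"rotation":[0,0,0]},{"delta_pos":[0,0,-0.003],"rotation":[0,0,0]}]'

```text
clock: 20.65
eef_pos: [486.3, 179.0, 175.1]
tcp_rot: [0.237, 0.972, 0.0, 0.0]
force: [-1.7, -0.2, 3.8]
gripper_width: 25.9
finger_force: 30.0
```

>>> play_rows --steps '[{"delta_pos":[0,0,0],"rotation":[0,0,0]},{"delta_pos":[0,0,0],"rotation":[0,0,0]},{"delta_pos":[0,0,0],"rotation":[0,0,0]},{"delta_pos":[0,0,0],"rotation":[0,0,0]},{"delta_pos":[0,0,0],"rotation":[0,0,0]},{"delta_pos":[0,0,0],"rotation":[0,0,0]}]' --gripper -1

```text
clock: 21.25
eef_pos: [486.2, 179.0, 174.9]
tcp_rot: [0.237, 0.971, -0.0, -0.0]
force: [-0.6, -0.1, 0.2]
gripper_width: 70.2
finger_force: 0.0
```

>>> play_rows --steps '[{"delta_pos":[0,0,-0.08],"rotation":[0,0,0]},{"delta_pos":[0,0,-0.2],"rotation":[0,0,0]},{"delta_pos":[0,0,-0.35],"rotation":[0,0,0]},{"delta_pos":[0,0,-0.5],"rotation":[0,0,0]},{"delta_pos":[0,0,-0.5],"rotation":[0,0,0]},{"delta_pos":[0,0,-0.5],"rotation":[0,0,0]}]'

```text
clock: 21.85
eef_pos: [486.3, 179.0, 300.5]
tcp_rot: [0.237, 0.972, 0.001, 0.001]
force: [0.7, 0.3, -0.3]
gripper_width: 87.8
finger_force: 0.0
```

```bash
python3 - <<'E'
from h import *
im=save('wrist','wc.png');s=sensors.get_state();print(s['gripper_width'],s['force'],s['eef_pos'])
print(proj('wrist',[[486.3,179,145],[486.3,179,81]]))
cv2.imwrite('pics/wcc.png',cv2.resize(im[130:330,180:380,::-1],None,fx=2.5,fy=2.5))
E
```

```text
88.00480408815476 [-0.77210617 -0.45902531 -0.36272165] [485.70986191 178.80480031 299.39303171]
[[281.14336957 218.92778629]
 [280.82877335 198.46994789]]
```

View pics/wcc.png

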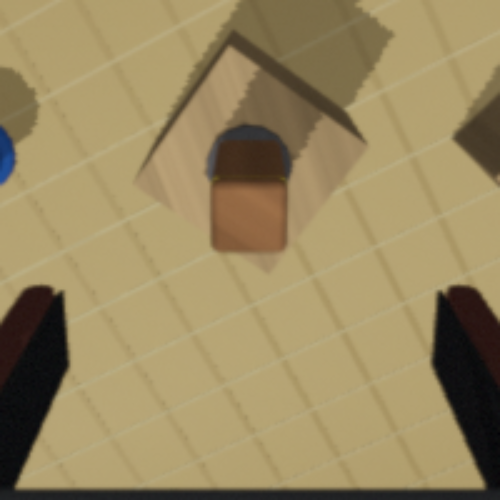

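The crop shows the driver upright in its stand, collar down, handle top at crop (249,216), close to the prediction, and the gripper clear. Handing in.

```bash
python3 -c "
from h import *
print(order.job_done())"
```

```text
the job is handed in; nothing more can be done
None
```

I turned the screw clockwise 0.90 rad to its stop and put the driver back upright and fully down in its stand, but the measured torque averaged 0.37 N m over the 0.2 s I read it at the stop, above the 0.3 N m forcing limit, before I backed off.

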